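# Hold in the recessed reset button of the water-bath controller

## Task

The water-bath controller has tripped: lift off the sample jar that was left on top of it and stand it upright on the bare worktop, then take the reset stylus from its stand, put its pin through the small round hole in the controller's top and push the recessed button well down. Finish while still holding the stylus in the gripper with the button held down; do not let go or pull back. Leave everything else on the worktop where it is.

Things in the scene. Friction and masses are not known exactly. Their poses are not given: they have to be found in the camera images.
- controller: water-bath controller, a low grey instrument case 100 (its x) x 140 (its y) x 55 mm high, fixed to the worktop, dark display and knob on its front (its -x side), vent slots on the right half of its top. Origin: centre of the underside, z up. It stands either to the right or to the left of the middle of the worktop, turned up to 0.35 rad
- reset_hole (a point): centre of the mouth of the round reset hole in the controller's flat top: 16 mm across, vertical, rimmed with a thin steel ring; it lies 30 mm to the left (+y of the case) of the middle of the top. The point is level with the top, 55 mm above the worktop. The white reset button fills the hole's bottom, its top 22 mm below this point when not pressed. At the start the jar stands over the hole
- reset_button (a joint): how far the recessed reset button is down: 0 m released, 0.008 m fully down (rigid stop). It is a spring button moving straight down: about 2 N starts it, 6 N at full travel; it comes back up when not pushed. It counts as held down beyond 0.005 m
- left_jar_center (a point): centre (half-way up) of the white-lidded sample jar left standing on top of the controller, over the reset hole: round, 48 mm across, 57 mm tall, about 50 g; straight sides, can be gripped round the body or lid. z axis up when upright; the centre is 28.5 mm above its underside
- stylus_grip (a point): centre of the handle of the reset stylus, which stands upright, point down, in its stand. The handle is a grey cylinder 16 mm across and 70 mm long; below it is a steel pin 7 mm across and 55 mm long with a slightly bevelled flat end. This point is on the axis, 35 mm below the handle's top and 90 mm above the pin's end; z axis up along the stylus. Mass about 60 g
- stylus_tip (a point): end of the stylus pin, on the axis, 90 mm below the handle's centre; at the start 5 mm above the worktop inside the stand
- stand_hole (a point): centre of the mouth of the hole in the stylus stand, a fixed aluminium block 64 x 64 mm and 60 mm high on a dark 78 x 78 mm foot plate; hole 10 mm across, 56 mm deep, vertical. The stylus's handle rests on the block's top with the pin in the hole; it lifts straight out (lift at least 55 mm to clear). The stand is on the other side of the middle from the controller
- spare_sample_jar_2: bystander, loose, not to be disturbed: round plastic sample jar with screw lid, 48 mm across, 72 mm tall, towards the back right. Origin: centre of its underside
- spare_tape_roll: bystander, loose, not to be disturbed: roll of tape lying flat, 72 mm across, 19 mm high, right. Origin: centre of its underside
- spare_stopper_1: bystander, loose, not to be disturbed: small rubber stopper, 23 mm across, 28 mm tall, right. Origin: centre of its underside
- spare_stopper_2: bystander, loose, not to be disturbed: small rubber stopper, 23 mm across, 28 mm tall, left. Origin: centre of its underside
- spare_weight_200: bystander, loose, not to be disturbed: brass calibration weight with a knob, 28 mm across, 40 mm tall, near the middle. Origin: centre of its underside. Behind and right of it (x from 0.50, y -0.20 to 0.02) is a fixed portable scale with a black cup on it, 130 mm high in all: carry things well over it. The worktop in front of the scale (x 0.39 to 0.46, y -0.16 to -0.04) is bare
Things that resemble listed ones, but are neither listed nor needed, are in the scene too. Leave any pink look-alike of the part that bears left_jar_center alone.

How it is judged (in metres and radians):
On the way, in this order (a step that is already met when the one before it is completed fails the run):
1. the jar that stood on the controller stands upright on the bare worktop, let go (height (world z) of left_jar_center between 0.023 and 0.034 m and angle between left_jar_center's own z axis and vertical below 0.15 rad and contact force between the fingers and left_jar below 0.1 N and linear speed of left_jar below 0.02 m/s), for 0.3 s.
2. the stylus is held in the gripper, lifted clear out of its stand (contact force between the fingers and stylus above 1 N and height (world z) of stylus_tip above 0.062 m), for 0.2 s.
3. the button is held down by the stylus's pin through the hole (value of joint reset_button above 0.005 m and horizontal distance between stylus_tip and reset_hole below 0.008 m and z of stylus_tip in the frame of controller below 0.032 m and contact force between the fingers and stylus above 1 N), for 0.5 s.
At the end, for the whole second after the job is handed in: For the last second the gripper holds the stylus (over 1 N), its pin is in the reset hole (end within 8 mm of the axis, 23 mm or more below the top), the button is over 5 mm down (of 8), and the jar stands upright (within 0.15 rad) on the bare worktop (all of step 3 and height (world z) of left_jar_center between 0.023 and 0.034 m and angle between left_jar_center's own z axis and vertical below 0.15 rad and contact force between stylus and stylus_stand below 0.1 N and linear speed of left_jar below 0.02 m/s); the arm keeps its last pose, push and grip.
It fails at once if another thing on the worktop is shifted by more than 30 mm (distance of any of spare_sample_jar_2, spare_tape_roll, spare_stopper_1, spare_stopper_2, spare_weight_200 from where it was at the start of the episode above 0.03 m).
It also fails if it takes over 61 s, if anything falls off the work surface, if the arm or the gripper's body presses on something with over 40 N, if the wrist force passes 120 N, or if a joint passes its speed limit or range.

## Robot

A 7-joint arm with a two-finger parallel gripper is mounted at the origin on a cart in front of the work surface, level with it; the furniture and walls round the work are solid. World frame = base frame: x ahead of the robot, y to its left, z up, the work surface at z = 0. Lengths are in mm, angles in rad, forces in N, time in s.
With the tool pointing down it reaches from about 425 to 825 mm from the base axis. Payload 3.6 kg.
Tool frame: the origin (TCP) lies midway between the tips of the shut fingers; the grasp point (between the pads) lies 19 mm behind it; z points along the fingers, y is the direction in which the jaws open and shut (so a half turn about z gives the same grasp; the last joint's range is limited). The gripper opens to 85 mm and grips with 20 to 120 N. Pads are 22 mm wide; open, the fingers measure 114 mm over their backs; the gripper's body (76 mm by 85 mm) begins 54 mm behind the grasp point. The pads swing forward as they close: fully open they stand 13 mm farther back than shut.
Start: joints at [-1.252, 0.615, -0.013, 1.423, 0.008, 1.103, -0.04], TCP at [220.283, 611.505, 231.297] pointing down, gripper open.
Joint ranges: [-3.12, 3.12], [-0.3, 2.06], [-1.34, 1.32], [0.26, 2.42], [-1.36, 4.5], [0.01, 1.98], [-2.84, 2.84]. Speed limits (rad/s): [2.79, 2.79, 3.14, 3.14, 3.14, 3.14, 3.14].

## Interface

Orientations are given as [roll, pitch, yaw] about the fixed x, y, z axes, in that order (R = Rz(yaw) Ry(pitch) Rx(roll)).
In Python, from station import ctrl gives the robot as it stands.
- The arm moves only by the shell command python3 -m handwheel 'ROWS' [OPENING] [FORCE]. ROWS is JSON, a list of rows, each a list of 2 entries, a list of its own where there are three numbers: the shift along the tool's x, y, z in mm, then the turn about the tool's z in degrees. In form: [[[x, y, z], turn], ...]. A call has 1 to 8 rows; each row shifts and turns the pose as measured when the row begins, along the tool's axes as they then stand; what a row does not reach is not made up. A row lasts 1/10 s, in which the tool goes at most 50 mm and 8.59 degrees, less where a joint would pass 70% of its speed; a pose out of reach is approached as far as the arm can. A call with a gripper value outside its range is refused whole. OPENING is the closure in counts, from 0 (fully open) to 255 (shut), set as the call begins (- or left out, the last holds). The fingers move at their own pace and stop on an object; FORCE is the grip in N (left out, the last holds). Time passes only in rows, so rows that do not move let the fingers close. It gives the time, the measured TCP pose, the force and the opening at its end, in the units of the state.
- ctrl.read_state(): the state, without advancing time (a new reading comes with each control period).
- ctrl.capture(name): name is "scene" or "top" or "wrist"; returns (picture, depth): 480x640x3 uint8, red, green, blue; 480x640 float32, mm along the optical axis (not along the pixel's ray), 0 where there is no reading.
- ctrl.calibration(name): a dict with "K" (3x3 intrinsics, pixels), "rvec" (rotation vector, rad) and "tvec" (3), from world to camera coordinates, as OpenCV has them; the wrist camera has in their place "hand_eye" (4x4, takes a point from camera to tool coordinates, whose origin is the TCP and whose axes are the flange's). Camera axes: x right, y down, z forward; pixel columns grow to the right and rows downward; lengths in mm; the calibration is good to about 2 mm. A picture is of the moment at which its call begins: read the wrist's pose just before it. calibration takes no time and is no camera call.
- ctrl.sign_off(): hands the job in, once; it reports no verdict.
The state is a dict: "t": time; "joints": joint angles; "qvel": joint speeds; "joint_efforts": joint torques, N m; "tool_pos": TCP position; "ee_rot": TCP orientation; "contact_force": force on the tool from outside, world axes, zero at the start; "ft_torque": the same for the moment, N m; "finger_gap": finger opening in mm.
Only numpy, scipy, OpenCV 4.12 (cv2) and the standard library are available. Lean on these libraries where they do the work, as an engineer would, in place of code of your own. Each camera call takes 0.05 s, during which the arm holds its last target.

## Working session

There is one attempt and no reset: what is moved stays moved. The work goes in short steps, Python scripts to look and compute and a shell command to move; the robot and the scene stay as the last step left them, time stands still between calls to the robot, and variables do not carry over. Pictures are saved under pics/ and viewed, and the job is handed in when it is done.

```bash
mkdir -p pics; ls; python3 - <<'E'
from station import ctrl
import cv2
for n in("scene","top","wrist"):
    p,d=ctrl.capture(n); cv2.imwrite(f"pics/a_{n}.png",p[:,:,::-1])
    print(n,ctrl.calibration(n))
print(ctrl.read_state())
E
```

```text
pics
scene {'K': array([[547.03516808,   0.        , 322.2145195 ],
       [  0.        , 547.03516808, 236.52125122],
       [  0.        ,   0.        ,   1.        ]]), 'rvec': array([ 2.25247057, -0.59384569,  0.27924495]), 'tvec': array([-481.01923733,  174.69278631, 1278.59611829])}
top {'K': array([[579.51218293,   0.        , 326.82154684],
       [  0.        , 579.51218293, 232.93826807],
       [  0.        ,   0.        ,   1.        ]]), 'rvec': array([ 2.13563171, -2.19549934,  0.12080517]), 'tvec': array([ -82.68037097,  530.42982753, 1569.40062602])}
wrist {'K': array([[346.33858504,   0.        , 325.46914891],
       [  0.        , 346.33858504, 241.93780245],
       [  0.        ,   0.        ,   1.        ]]), 'hand_eye': array([[-3.80454610e-05, -9.61358630e-01, -2.75299078e-01,
         6.88118753e+01],
       [ 9.99999826e-01,  1.25635952e-04, -5.76924057e-04,
        -3.89993557e-01],
       [ 5.89218383e-04, -2.75299052e-01,  9.61358458e-01,
        -1.41285935e+02],
       [ 0.00000000e+00,  0.00000000e+00,  0.00000000e+00,
         1.00000000e+00]])}
{'t': 0.15, 'joints': array([-1.25148085,  0.61570489, -0.01262272,  1.42456744,  0.00808708,
        1.10337747, -0.04037816]), 'qvel': array([ 0.00130811, -0.00232875, -0.00044398, -0.00617026, -0.00013069,
       -0.00049834, -0.0007272 ]), 'joint_efforts': array([ 1.21767487e-03, -4.69658589e+01,  2.59694019e-01, -1.71251053e+01,
        9.97528812e-03,  7.11831774e-03,  1.26682468e-05]), 'tool_pos': array([220.10455134, 610.96700656, 230.3870092 ]), 'ee_rot': array([-3.13958504e+00,  3.39192895e-06,  2.79586249e+00]), 'contact_force': array([ 0.32140292,  0.38202189, -0.22517031]), 'ft_torque': array([ 0.0369159 , -0.01562491,  0.02785173]), 'finger_gap': 85.59660958618298}
```

View pics/a_scene.png

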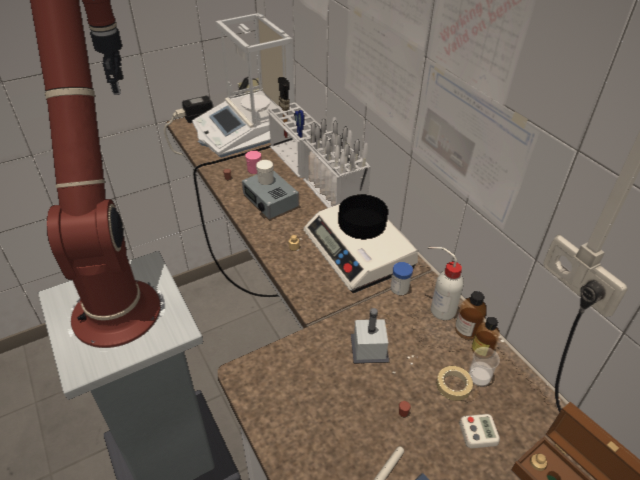

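View pics/a_top.png

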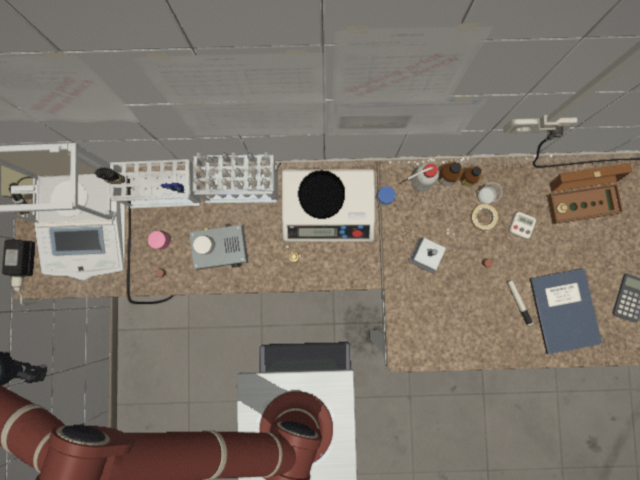

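View pics/a_wrist.png

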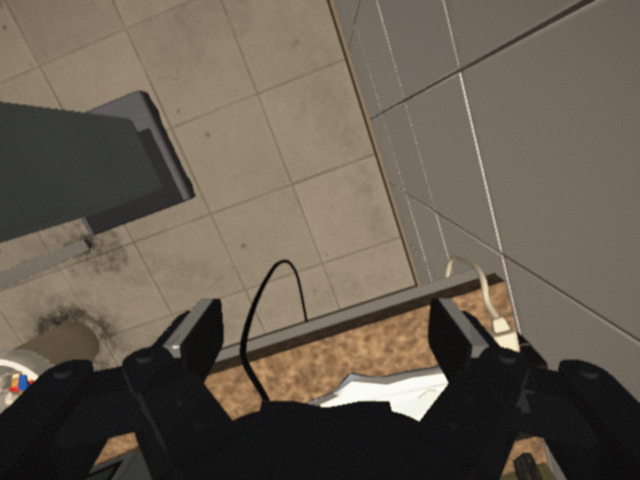

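Top view: controller near (218,247) with white-lidded jar at (203,245), pink look-alike at (157,240), stopper at (159,272), weight at (294,257), stand and stylus near (429,254). Now measuring.

```bash
cat > h.py <<'E'
import numpy as np,cv2
from station import ctrl
from scipy.spatial.transform import Rotation as Ro
def cam(n,st=None):
    c=ctrl.calibration(n);K=c["K"]
    if n=="wrist":
        st=st or ctrl.read_state()
        T=np.eye(4);T[:3,:3]=Ro.from_euler('xyz',st["ee_rot"]).as_matrix();T[:3,3]=st["tool_pos"]
        M=T@c["hand_eye"];return K,M[:3,:3],M[:3,3]
    R,_=cv2.Rodrigues(c["rvec"]);return K,R.T,-R.T@c["tvec"]
def ray(c,uv):
    K,R,o=c;d=R@np.linalg.solve(K,np.array([uv[0],uv[1],1.]));return o,d/np.linalg.norm(d)
def onz(c,uv,z):
    o,d=ray(c,uv);return o+d*(z-o[2])/d[2]
def tri(*rs):
    A=0;b=0
    for o,d in rs:
        P=np.eye(3)-np.outer(d,d);A=A+P;b=b+P@o
    return np.linalg.solve(A,b)
def proj(c,p):
    K,R,o=c;q=K@(R.T@(np.asarray(p)-o));return q[:2]/q[2]
E
python3 - <<'E'
from h import *
for n,boxes in {"top":[(180,215,260,275),(400,225,460,285)],"scene":[(235,145,315,225),(340,295,400,370)]}.items():
    im=cv2.imread(f"pics/a_{n}.png")
    for i,(a,b,c,d) in enumerate(boxes):
        cv2.imwrite(f"pics/b_{n}{i}.png",cv2.resize(im[b:d,a:c],None,fx=8,fy=8,interpolation=cv2.INTER_CUBIC))
c=cam("top")
for nm,uv,z in[("jar",(203,245),112),("stand",(429,254),60),("weight",(294,257),40),("stop2",(159,272),28),("pink",(157,240),57),("ctl",(218,247),55),("stop1",(488,263),28),("tape",(485,217),19),("j2",(387,196),72)]: print(nm,onz(c,uv,z).round(0))
E
```

```text
jar [496. 227. 112.]
stand [ 460. -371.   60.]
weight [463.  -6.  40.]
stop2 [433. 365.  28.]
pink [518. 363.  57.]
ctl [495. 198.  55.]
stop1 [ 433. -537.   28.]
tape [ 562. -539.   19.]
j2 [ 619. -263.   72.]
```

```bash
cd pics; python3 - <<'E'
import cv2,numpy as np
r=[cv2.resize(cv2.imread(f"b_{n}.png"),(400,300)) for n in("top0","top1","scene0","scene1")]
cv2.imwrite("b_all.png",np.vstack([np.hstack(r[:2]),np.hstack(r[2:])]))
E
```

```text
(no output)
```

View pics/b_all.png

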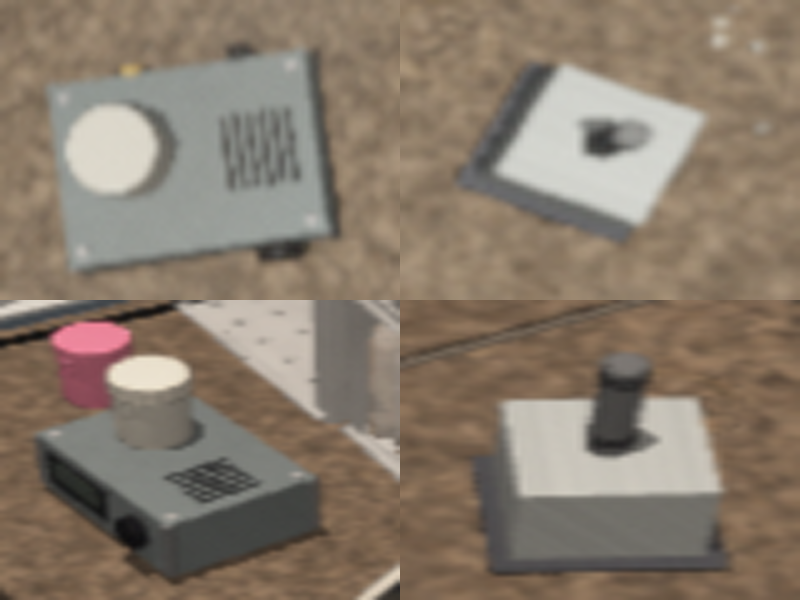

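```bash
python3 - <<'E'
from h import *
ct,cs=cam("top"),cam("scene")
T=cv2.imread("pics/a_top.png");S=cv2.imread("pics/a_scene.png")
def blob(im,box,f):
    a,b,c,d=box;h=cv2.cvtColor(im[b:d,a:c],cv2.COLOR_BGR2HSV).astype(int);m=f(h).astype(np.uint8)
    n,l,s,cc=cv2.connectedComponentsWithStats(m);k=1+s[1:,4].argmax()
    pts=np.argwhere(l==k)[:,::-1]+[a,b];return cc[k]+[a,b],s[k],pts.astype(np.float32)
lid=lambda h:(h[...,2]>185)
for im,c,b in((T,ct,(185,228,225,262)),):
    cc,s,p=blob(im,b,lid);print("lid",cc,s[2:],onz(c,cc,112))
    top=cc
jr=lambda h:(h[...,2]>195)
cc,s,p=blob(S,(250,155,280,190),jr);print("scene lid",cc,s[2:])
print("tri lid",tri(ray(ct,top),ray(cs,(264.8,164.5))))
# controller top corners
C=np.array([onz(ct,u,55) for u in((190,232.4),(242,225),(246.6,261.6),(194.6,268.6))])
print(C.round(0),np.linalg.norm(np.diff(C,axis=0),axis=1));m=C.mean(0)
ly=(C[0]-C[1]+C[3]-C[2]);ly/=np.linalg.norm(ly);print("ctr",m,"yaw",np.arctan2(-ly[0],ly[1]),"hole",m+30*ly)
print("sty top",onz(ct,(434.8,251.6),130),tri(ray(ct,(434.8,251.6)),ray(cs,(374,312))))
cc,s,p=blob(T,(408,230,450,276),lambda h:h[...,2]>175);print("stand",cc,s,onz(ct,cc,60))
r=cv2.minAreaRect(p);print(r)
B=np.array([onz(ct,u,60) for u in cv2.boxPoints(r)]);print(B.round(0),B.mean(0),np.linalg.norm(np.diff(B,axis=0),axis=1),np.degrees(np.arctan2(B[1,1]-B[0,1],B[1,0]-B[0,0])))
E
```

```text
lid [201.55284553 244.35365854] [ 18  18 246] [497.8964213  230.46471828 112.        ]
scene lid [264.27586207 164.0862069 ] [ 16   9 116]
tri lid [499.10661345 231.8994869  104.36432234]
[[537. 274.  55.]
 [553. 133.  55.]
 [453. 121.  55.]
 [438. 262.  55.]] [142.22976825 100.50302037 141.1252502 ]
ctr [495.38675297 197.37083681  55.        ] yaw 0.1108341641184212 hole [492.06853142 227.18676219  55.        ]
sty top [ 460.8412885  -373.50803453  130.        ] [ 461.29507164 -375.15062493  120.63244467]
stand [429.57001972 253.57988166] [  7   8  31  32 507] [ 460.96310098 -372.40013263   60.        ]
((429.91796875, 253.4617156982422), (24.406532287597656, 23.862823486328125), 25.016895294189453)
[[ 447. -329.   60.]
 [ 505. -359.   60.]
 [ 475. -417.   60.]
 [ 418. -387.   60.]] [ 461.32933687 -373.35467271   60.        ] [64.96156345 65.43074229 64.83805917] -27.34738296106127
```

```bash
cat > d.py <<'E'
import sys
from h import *
st=ctrl.read_state();R=Ro.from_euler('xyz',st["ee_rot"]).as_matrix()
t=np.array([float(v) for v in sys.argv[1:4]])
print("t",round(st["t"],2),"pos",st["tool_pos"].round(1),"rot",st["ee_rot"].round(3),"gap",round(st["finger_gap"],1),"F",st["contact_force"].round(1))
d=R.T@(t-st["tool_pos"]);print("tool delta",d.round(1),"norm",np.linalg.norm(d).round(1))
if len(sys.argv)>4: print("turn deg",round(np.degrees(st["ee_rot"][2])-float(sys.argv[4]),1))
E
python3 d.py 498 230 230 115
python3 -m handwheel '[[[-40,-27,0],5],[[-40,-27,0],0],[[-40,-27,0],0],[[-40,-27,0],0],[[-40,-27,0],0],[[-40,-27,0],0],[[-40,-27,0],0],[[-40,-27,0],0]]' 0
python3 d.py 498 230 230 115
```

```text
t 0.15 pos [220.1 611.  230.4] rot [-3.14   0.     2.796] gap 85.6 F [ 0.3  0.4 -0.2]
tool delta [-390.6 -264.2    0.9] norm 471.6
turn deg 45.2
t: 0.95
tool_pos: [423.0, 280.0, 225.5]
ee_rot: [-3.139, -0.007, 2.724]
contact_force: [1.8, 0.4, 0.7]
finger_gap: 85.4
t 0.95 pos [423.  280.  225.5] rot [-3.139 -0.007  2.724] gap 85.4 F [1.8 0.4 0.7]
tool delta [-88.8 -15.3  -5.1] norm 90.3
turn deg 41.1
```

```bash

python3 -m handwheel '[[[-40,-7,-3],8],[[-40,-10,0],8],[[0,0,0],8],[[0,0,0],8],[[0,0,0],8],[[0,0,0],0]]' 0
python3 d.py 498 230 230 115
python3 - <<'E'
from h import *
st=ctrl.read_state();p,d=ctrl.capture("wrist");cv2.imwrite("pics/c.png",p[:,:,::-1])
c=cam("wrist",st)
for q in((498,230,112),(492,227,55)):print(proj(c,q))
E
```

```text
t: 1.55
tool_pos: [492.1, 211.8, 227.4]
ee_rot: [-3.133, 0.003, 1.986]
contact_force: [0.0, 1.1, -0.6]
finger_gap: 85.1
t 1.55 pos [492.1 211.8 227.4] rot [-3.133e+00  3.000e-03  1.986e+00] gap 85.1 F [ 0.   1.1 -0.6]
tool delta [14.3 12.7 -2.8] norm 19.3
turn deg -1.2
[343.14652288 217.30886532]
[333.31053448 204.51654235]
```

View pics/c.png

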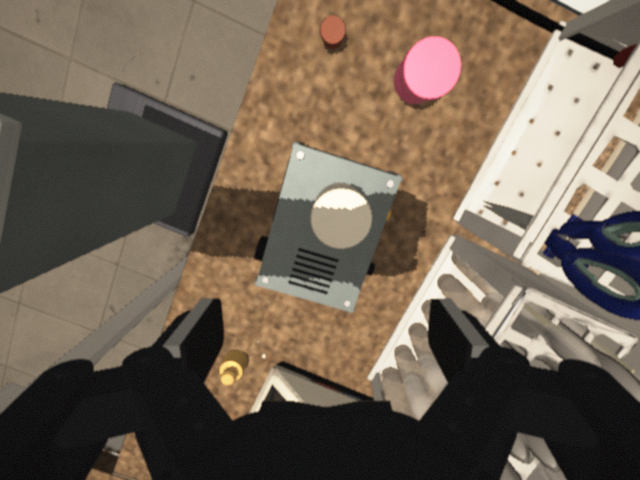

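The lid sits at (341,216), within 2 px of the prediction (343,217). Controller holds the jar left of centre, and nothing is within reach of the fingers. Descending.

```bash
python3 - <<'E'
from h import *
c=cam("wrist");print(onz(c,(341,216),112))
E
python3 -m handwheel '[[[14,11,0],0],[[0,0,40],0],[[0,0,30],0],[[0,0,0],0]]' 0 30
python3 d.py 497 229 70
```

```text
[496.03639211 230.14285349 112.        ]
t: 2.0
tool_pos: [497.8, 236.1, 156.7]
ee_rot: [-3.14, -0.001, 2.002]
contact_force: [-1.1, 0.0, 0.9]
finger_gap: 85.4
t 2.0 pos [497.8 236.1 156.7] rot [-3.140e+00 -1.000e-03  2.002e+00] gap 85.4 F [-1.1  0.   0.9]
tool delta [-6.1 -3.6 86.7] norm 87.0
```

```bash

python3 -m handwheel '[[[-6,-4,30],0],[[0,0,30],0],[[0,0,10],0],[[0,0,0],0],[[0,0,0],0]]'
python3 d.py 497 229 70
```

```text
t: 2.5
tool_pos: [501.2, 236.8, 90.1]
ee_rot: [3.132, -0.005, 2.013]
contact_force: [-0.2, 0.7, -0.1]
finger_gap: 85.3
t 2.5 pos [501.2 236.8  90.1] rot [ 3.132 -0.005  2.013] gap 85.3 F [-0.2  0.7 -0.1]
tool delta [-5.3 -7.4 20. ] norm 21.9
```

```bash

python3 -m handwheel '[[[-5,-7,0],0],[[0,0,0],0]]'
python3 d.py 497 229 70
python3 -m handwheel '[[[0,0,0],0],[[0,0,0],0]]'
```

```text
t: 2.7
tool_pos: [498.4, 229.7, 92.7]
ee_rot: [3.127, -0.005, 2.015]
contact_force: [0.0, -0.1, 0.5]
finger_gap: 85.5
t 2.7 pos [498.4 229.7  92.7] rot [ 3.127 -0.005  2.015] gap 85.5 F [ 0.  -0.1  0.5]
tool delta [-0.2 -1.9 22.6] norm 22.7
t: 2.9
tool_pos: [499.3, 229.8, 94.5]
ee_rot: [3.124, -0.005, 2.014]
contact_force: [0.4, 0.2, -0.1]
finger_gap: 85.3
```

```bash

python3 -m handwheel '[[[0,-2,25],0],[[0,0,0],0]]'
python3 d.py 497 229 70
```

```text
t: 3.1
tool_pos: [498.8, 229.8, 70.4]
ee_rot: [3.12, -0.005, 2.014]
contact_force: [-1.1, -0.8, -0.0]
finger_gap: 85.4
t 3.1 pos [498.8 229.8  70.4] rot [ 3.12  -0.005  2.014] gap 85.4 F [-1.1 -0.8 -0. ]
tool delta [ 0.  -1.9  0.4] norm 2.0
```

```bash

python3 -m handwheel '[[[0,-2,1],0],[[0,0,1],0],[[0,0,0],0],[[0,0,0],0],[[0,0,0],0]]' 255 30
python3 -m handwheel '[[[0,0,0],0],[[0,0,0],0]]'
```

```text
t: 3.6
tool_pos: [498.9, 229.7, 71.1]
ee_rot: [3.116, -0.005, 2.014]
contact_force: [-0.3, -0.8, -0.1]
finger_gap: 47.2
t: 3.8
tool_pos: [498.9, 229.8, 71.4]
ee_rot: [3.115, -0.005, 2.014]
contact_force: [-1.4, -0.4, -0.9]
finger_gap: 47.4
```

```bash

python3 -m handwheel '[[[0,0,-25],0],[[0,0,-35],0],[[0,0,-5],0]]'
python3 d.py 445 65 140
```

```text
t: 4.1
tool_pos: [496.4, 228.2, 136.5]
ee_rot: [3.12, -0.005, 2.014]
contact_force: [0.1, 0.7, 0.1]
finger_gap: 47.0
t 4.1 pos [496.4 228.2 136.5] rot [ 3.12  -0.005  2.014] gap 47.0 F [0.1 0.7 0.1]
tool delta [-125.3 -116.3   -6.7] norm 171.1
```

```bash

python3 -m handwheel '[[[-30,-28,-2],0],[[-30,-28,0],0],[[-30,-28,0],0],[[-25,-24,0],0],[[0,0,0],0]]'
python3 d.py 445 65 120;
python3 - <<'E'
from h import *
p,d=ctrl.capture("wrist");cv2.imwrite("pics/d.png",p[:,:,::-1])
E
```

```text
t: 4.6
tool_pos: [446.9, 75.6, 134.6]
ee_rot: [3.117, -0.006, 2.019]
contact_force: [-0.4, 0.1, -0.7]
finger_gap: 46.8
t 4.6 pos [446.9  75.6 134.6] rot [ 3.117 -0.006  2.019] gap 46.8 F [-0.4  0.1 -0.7]
tool delta [-8.8 -6.6 14.4] norm 18.1
```

View pics/d.png

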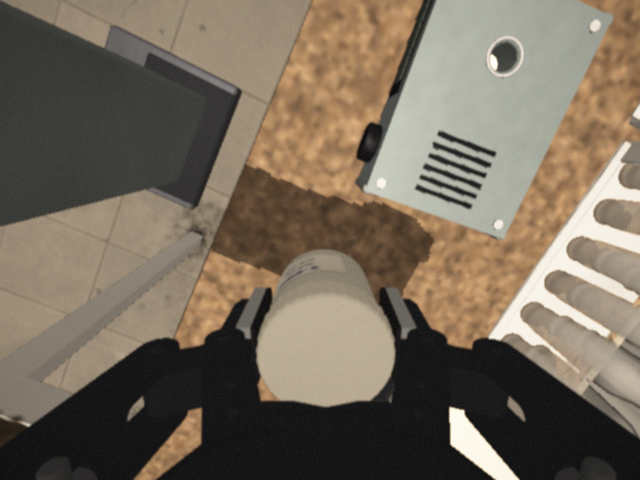

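Jar held upright; hole visible at about (505,57). Measuring it and the front edge.

```bash
python3 - <<'E'
from h import *
c=cam("wrist");print("hole",onz(c,(505,57),55),"edge",onz(c,(245,170),0),onz(c,(180,330),0))
E
python3 d.py 450 66 30
python3 -m handwheel '[[[-7,-2,25],0],[[0,0,35],0],[[0,0,30],0],[[0,0,0],0]]'
python3 d.py 450 66 17
```

```text
hole [493.50508282 230.85164702  55.        ] edge [373.59119888  96.84849216   0.        ] [374.88735125 -56.15368144   0.        ]
t 4.65 pos [448.   78.1 134.7] rot [ 3.115 -0.007  2.022] gap 47.1 F [ 0.3  1.  -0.1]
tool delta [-12.6  -6.3 104.5] norm 105.4
t: 5.05
tool_pos: [455.8, 77.8, 42.6]
ee_rot: [3.105, -0.008, 2.027]
contact_force: [-0.3, 0.4, -0.2]
finger_gap: 46.7
t 5.05 pos [455.8  77.8  42.6] rot [ 3.105 -0.008  2.027] gap 46.7 F [-0.3  0.4 -0.2]
tool delta [ -8.3 -11.3  25.2] norm 28.8
```

```bash

python3 -m handwheel '[[[-8,-10,18],0],[[0,0,2],0]]'
python3 d.py 450 66 16
```

```text
t: 5.25
tool_pos: [452.4, 69.3, 22.4]
ee_rot: [3.103, -0.009, 2.031]
contact_force: [-0.6, -0.1, -0.1]
finger_gap: 47.3
t 5.25 pos [452.4  69.3  22.4] rot [ 3.103 -0.009  2.031] gap 47.3 F [-0.6 -0.1 -0.1]
tool delta [-2.  -3.8  6.2] norm 7.6
```

```bash

python3 -m handwheel '[[[0,0,4],0],[[0,0,2],0]]'
python3 -m handwheel '[[[0,0,2],0],[[0,0,1],0]]'

```

```text
t: 5.45
tool_pos: [454.8, 71.7, 18.0]
ee_rot: [3.098, -0.009, 2.033]
contact_force: [0.4, -0.0, -0.7]
finger_gap: 47.1
t: 5.65
tool_pos: [456.5, 73.3, 16.4]
ee_rot: [3.094, -0.008, 2.035]
contact_force: [0.0, 0.2, -1.3]
finger_gap: 47.3
```

```bash

python3 -m handwheel '[[[0,0,2],0],[[0,0,1],0]]'

```

```text
t: 5.85
tool_pos: [457.1, 73.7, 15.4]
ee_rot: [3.093, -0.008, 2.035]
contact_force: [-2.3, -1.2, 10.9]
finger_gap: 46.9
```

Contact (10.9 N). Releasing.

```bash

python3 -m handwheel '[[[0,0,-0.5],0],[[0,0,0],0],[[0,0,0],0],[[0,0,0],0],[[0,0,0],0]]' 0
python3 -m handwheel '[[[0,0,-20],0],[[0,0,-45],0],[[0,0,-45],0],[[0,0,-40],0],[[0,0,-40],0]]' 
python3 - <<'E'
from h import *
p,d=ctrl.capture("wrist");cv2.imwrite("pics/e.png",p[:,:,::-1])
p,d=ctrl.capture("scene");cv2.imwrite("pics/e2.png",cv2.resize(p[100:260,180:400,::-1],None,fx=3.5,fy=3.5))
c=cam("wrist");print(proj(c,(457,74,57)))
E
```

```text
t: 6.35
tool_pos: [457.9, 74.0, 16.7]
ee_rot: [3.09, -0.007, 2.036]
contact_force: [1.1, -0.1, -0.5]
finger_gap: 85.4
t: 6.85
tool_pos: [446.3, 67.8, 207.0]
ee_rot: [3.106, -0.012, 2.035]
contact_force: [0.3, 0.1, -0.1]
finger_gap: 85.6
[326.75297789 223.63921442]
```

View pics/e.png

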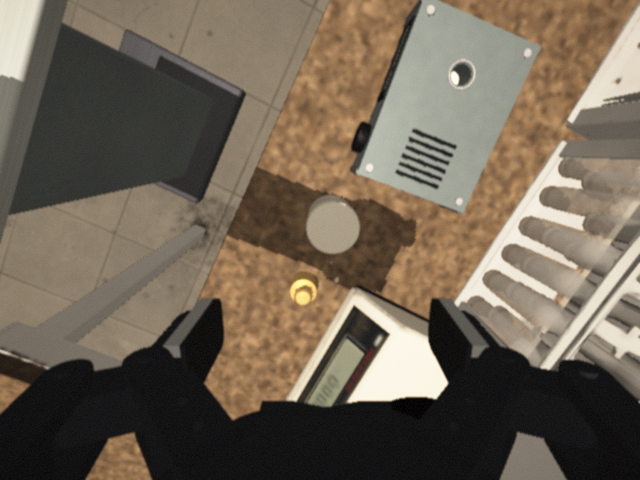

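View pics/e2.png

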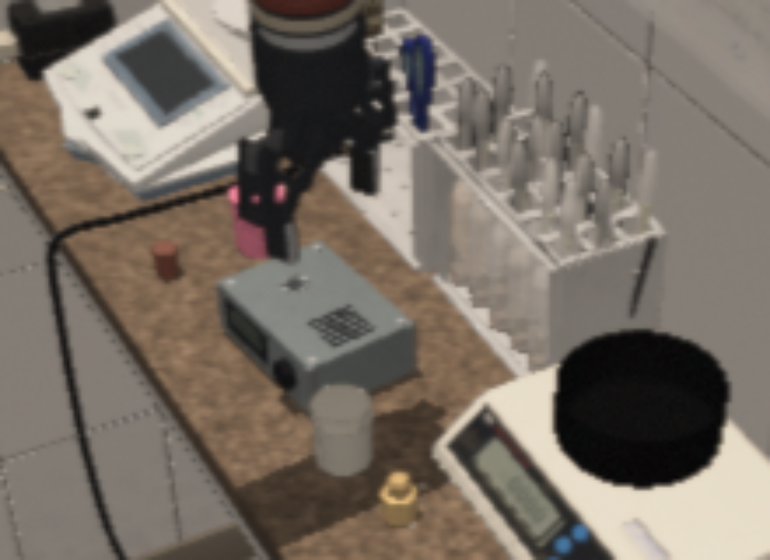

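Jar stands upright at wrist (333,225), away from the weight (303,291); hole at (462,74). Going to the stylus.

```bash
python3 - <<'E'
from h import *
c=cam("wrist");print("hole",onz(c,(461,74),55),"jar",onz(c,(333,225),57))
E
python3 d.py 461 -373 240 55
python3 -m handwheel '[[[-40,-20,-10],0],[[-40,-20,-10],0],[[-40,-22,-6],0],[[-40,-22,0],0],[[-40,-22,0],0],[[-40,-22,0],0],[[-40,-22,0],0],[[-40,-22,0],0]]'
python3 d.py 461 -373 240 55
```

```text
hole [499.01964241 230.05238309  55.        ] jar [462.46207325  75.30874435  57.        ]
t 6.95 pos [450.2  68.1 210.4] rot [ 3.094 -0.009  2.035] gap 85.3 F [ 0.1 -0.1  0.4]
tool delta [-398.9 -186.1  -42.1] norm 442.2
turn deg 61.6
t: 7.75
tool_pos: [442.6, -297.0, 219.7]
ee_rot: [3.092, -0.018, 2.059]
contact_force: [-0.0, 0.9, 0.1]
finger_gap: 85.2
t 7.75 pos [ 442.6 -297.   219.7] rot [ 3.092 -0.018  2.059] gap 85.2 F [-0.   0.9  0.1]
tool delta [-75.4 -18.3 -22.6] norm 80.8
turn deg 63.0
```

```bash

python3 -m handwheel '[[[-38,-10,-10],8],[[-36,-10,-10],8],[[0,0,0],8],[[0,0,0],8],[[0,0,0],8],[[0,0,0],8],[[0,0,0],8],[[0,0,0],5]]'
python3 - <<'E'
from h import *
st=ctrl.read_state();p,d=ctrl.capture("wrist");cv2.imwrite("pics/f.png",p[:,:,::-1])
c=cam("wrist",st);print(proj(c,(461,-373,130)),st["tool_pos"],st["ee_rot"])
E
```

```text
t: 8.55
tool_pos: [445.0, -384.5, 225.0]
ee_rot: [-3.131, -0.046, 0.937]
contact_force: [0.2, -0.2, -0.2]
finger_gap: 85.5
[333.9820112  224.58862299] [ 444.98963092 -384.46614721  224.96241296] [-3.1308961  -0.04567977  0.93671476]
```

View pics/f.png

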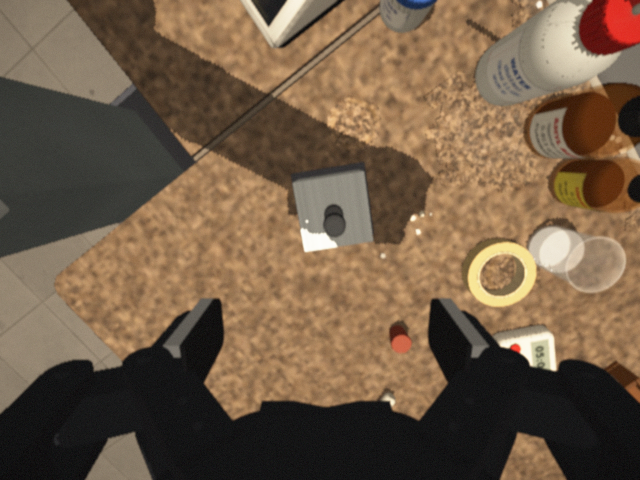

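Handle top at (334,225), exactly as predicted. Moving over it and down.

```bash

python3 d.py 461 -373 160
python3 -m handwheel '[[[18,6,30],0],[[0,0,25],0],[[0,0,0],0]]'
python3 d.py 461 -373 77
```

```text
t 8.6 pos [ 445.  -384.2  224.6] rot [-3.13  -0.046  0.935] gap 85.3 F [ 0.1  0.9 -0. ]
tool delta [15.5  7.  65.3] norm 67.5
t: 8.9
tool_pos: [461.2, -370.5, 166.9]
ee_rot: [-3.128, -0.045, 0.939]
contact_force: [0.2, 0.0, 0.0]
finger_gap: 85.4
t 8.9 pos [ 461.2 -370.5  166.9] rot [-3.128 -0.045  0.939] gap 85.4 F [0.2 0.  0. ]
tool delta [-6.2  2.5 89.7] norm 89.9
```

```bash

python3 -m handwheel '[[[-2,2,30],0],[[-2,0,30],0],[[-2,0,20],0],[[0,0,0],0]]'
python3 d.py 461 -373 77
```

```text
t: 9.3
tool_pos: [461.8, -374.4, 86.0]
ee_rot: [-3.131, -0.045, 0.943]
contact_force: [0.3, 0.2, 0.1]
finger_gap: 85.4
t 9.3 pos [ 461.8 -374.4   86. ] rot [-3.131 -0.045  0.943] gap 85.4 F [0.3 0.2 0.1]
tool delta [ 0.3 -1.4  9. ] norm 9.1
```

```bash

python3 -m handwheel '[[[0,-1,9],0],[[0,0,1],0],[[0,0,1],0],[[0,0,0.5],0],[[0,0,0.5],0],[[0,0,0.5],0],[[0,0,0.5],0]]' 255 40
python3 d.py 461 -373 77
```

```text
t: 10.0
tool_pos: [461.8, -375.0, 77.7]
ee_rot: [-3.137, -0.045, 0.945]
contact_force: [-1.0, 0.9, 3.0]
finger_gap: 15.2
t 10.0 pos [ 461.8 -375.    77.7] rot [-3.137 -0.045  0.945] gap 15.2 F [-1.   0.9  3. ]
tool delta [ 1.1 -1.8  0.8] norm 2.3
```

```bash

python3 d.py 461.8 -375 137
python3 -m handwheel '[[[0,0,0],0],[[0.8,0,-15],0]]' 255 60
python3 d.py 461.8 -375 140
```

```text
t 10.0 pos [ 461.8 -375.    77.7] rot [-3.137 -0.045  0.945] gap 15.2 F [-1.   0.9  3. ]
tool delta [  2.7  -0.3 -59.2] norm 59.3
t: 10.2
tool_pos: [461.2, -373.9, 91.6]
ee_rot: [-3.133, -0.046, 0.945]
contact_force: [-0.2, 0.7, 0.2]
finger_gap: 14.3
t 10.2 pos [ 461.2 -373.9   91.6] rot [-3.133 -0.046  0.945] gap 14.3 F [-0.2  0.7  0.2]
tool delta [  1.6   0.7 -48.4] norm 48.4
```

```bash

python3 -m handwheel '[[[0.8,0.5,-20],0],[[1,0,-25],0],[[1,0,-25],0],[[2,0,-45],0],[[2,0,-45],0]]'
python3 d.py 496 229 250
python3 - <<'E'
from h import *
st=ctrl.read_state();p,d=ctrl.capture("wrist");cv2.imwrite("pics/g.png",p[:,:,::-1])
p,d=ctrl.capture("scene");cv2.imwrite("pics/g2.png",cv2.resize(p[200:380,280:480,::-1],None,fx=3.3,fy=3.3))
E
```

```text
t: 10.7
tool_pos: [462.3, -374.1, 256.6]
ee_rot: [-3.128, -0.045, 0.944]
contact_force: [0.7, 0.0, -0.6]
finger_gap: 14.5
t 10.7 pos [ 462.3 -374.1  256.6] rot [-3.128 -0.045  0.944] gap 14.5 F [ 0.7  0.  -0.6]
tool delta [ 507.3 -326.2   33.6] norm 604.1
```

View pics/g.png

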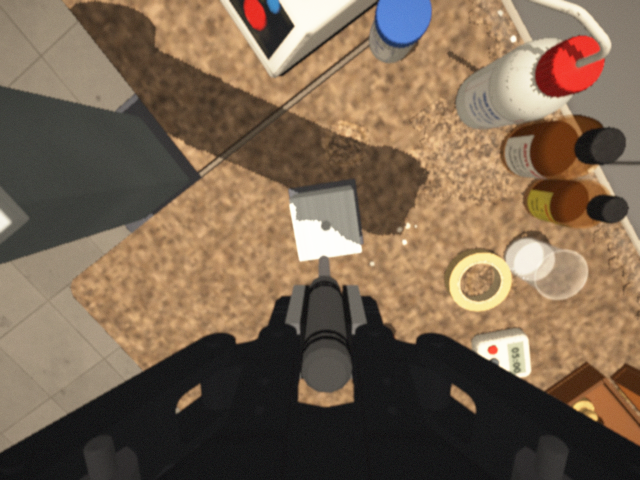

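View pics/g2.png

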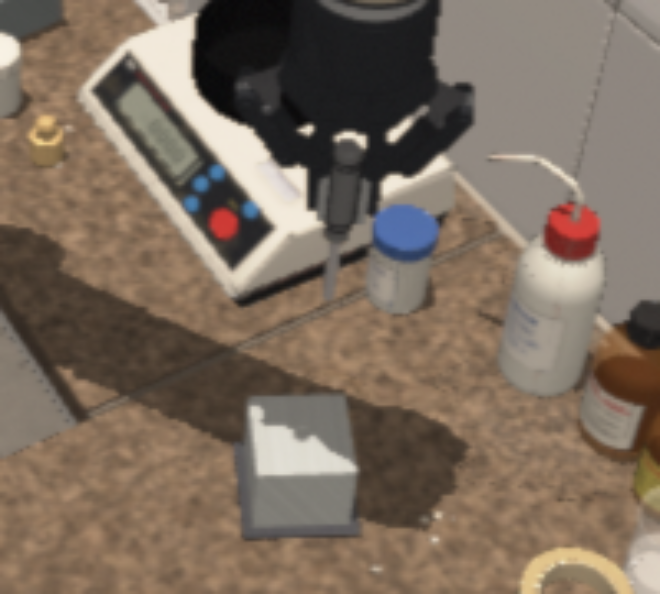

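Stylus held clear, hanging vertically; pin end in the wrist view at about (323,261). Locating the tip relative to the tool.

```bash
python3 - <<'E'
from h import *
import types
st=dict(tool_pos=np.array([462.3,-374.1,256.6]),ee_rot=np.array([-3.128,-.045,.944]))
c=cam("wrist",st);R=Ro.from_euler('xyz',st["ee_rot"]).as_matrix()
t1=onz(c,(323,260),184);print("wrist tip",t1,"tool",R.T@(t1-st["tool_pos"]))
print("tri",tri(ray(c,(323,260)),ray(cam("scene"),(380,290.5))))
print("vertical-assumption tip px",proj(c,st["tool_pos"]+[0,0,-72.7]), "tool-axis", proj(c,st["tool_pos"]+R@[0,0,72.7]))
im=cv2.imread("pics/g.png")[230:400,260:400];cv2.imwrite("pics/g3.png",cv2.resize(im,None,fx=4,fy=3.5))
print(cv2.Rodrigues(R)[0].T)
E
python3 d.py 496 229 250 115
```

```text
wrist tip [ 460.73327765 -373.76579498  184.        ] tool [-3.91353079 -0.47939808 72.51055624]
tri [ 464.21655792 -375.63894363  186.65725846]
vertical-assumption tip px [325.24925607 259.01093086] tool-axis [323.72815346 254.19878123]
[[-2.76847693 -1.41379842 -0.0527002 ]]
t 10.8 pos [ 464.8 -377.9  262.3] rot [ 3.139 -0.043  0.945] gap 14.5 F [ 0.2 -0.5 -0.9]
tool delta [ 509.  -330.5   33.6] norm 607.8
turn deg -60.9
```

View pics/g3.png

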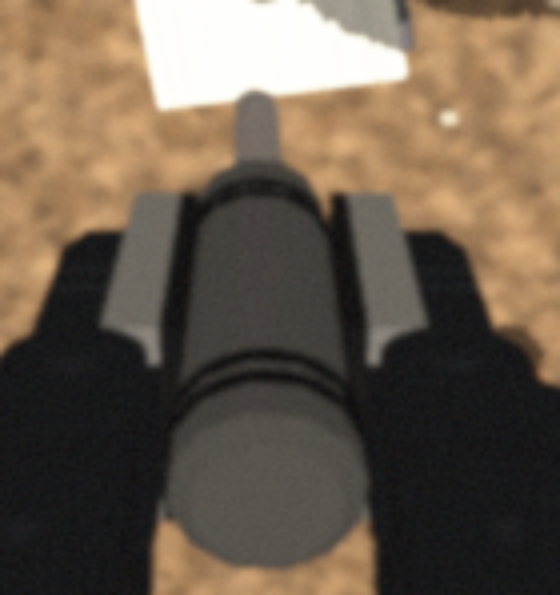

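Tip agrees with a vertical stylus (predicted (325,259)). Carrying it over.

```bash

python3 -m handwheel '[[[38,-25,0],0],[[38,-25,0],0],[[38,-25,0],0],[[38,-25,0],0],[[38,-25,0],0],[[38,-25,0],0],[[38,-25,0],0]]'
python3 d.py 496 229 250 115
```

```text
t: 11.5
tool_pos: [480.4, -60.0, 276.2]
ee_rot: [3.123, -0.041, 0.926]
contact_force: [1.4, 0.1, -0.2]
finger_gap: 14.3
t 11.5 pos [480.4 -60.  276.2] rot [ 3.123 -0.041  0.926] gap 14.3 F [ 1.4  0.1 -0.2]
tool delta [ 239.2 -161.8   32.9] norm 290.6
turn deg -61.9
```

```bash

python3 -m handwheel '[[[38,-25,3],0],[[38,-25,3],0],[[38,-25,3],0],[[38,-25,3],0],[[30,-22,3],0],[[20,-12,3],0],[[0,0,0],0]]'
python3 -m handwheel '[[[0,0,0],-8],[[0,0,0],-8],[[0,0,0],-8],[[0,0,0],-8],[[0,0,0],-8],[[0,0,0],-8],[[0,0,0],-8],[[0,0,0],-2]]'
python3 d.py 496 229 200 115
python3 - <<'E'
from h import *
st=ctrl.read_state();p,d=ctrl.capture("wrist");cv2.imwrite("pics/i.png",p[:,:,::-1])
c=cam("wrist",st);print(proj(c,(496,229,55)));print(st["tool_pos"].tolist(),st["ee_rot"].tolist())
E
```

```text
t: 12.2
tool_pos: [493.9, 202.5, 266.6]
ee_rot: [3.121, -0.051, 0.94]
contact_force: [-0.3, 0.2, -0.5]
finger_gap: 15.0
t: 13.0
tool_pos: [494.5, 192.3, 268.8]
ee_rot: [3.085, -0.0, 1.983]
contact_force: [0.3, -0.5, -0.9]
finger_gap: 14.3
t 13.0 pos [494.5 192.3 268.8] rot [ 3.085 -0.     1.983] gap 14.3 F [ 0.3 -0.5 -0.9]
tool delta [33.  12.2 69.6] norm 78.0
turn deg -1.4
[329.19115088 179.40541638]
[494.46690392564216, 192.30536476542954, 268.81505300428006] [3.085317648972435, -0.00045751951071903996, 1.9827668014432898]
```

View pics/i.png

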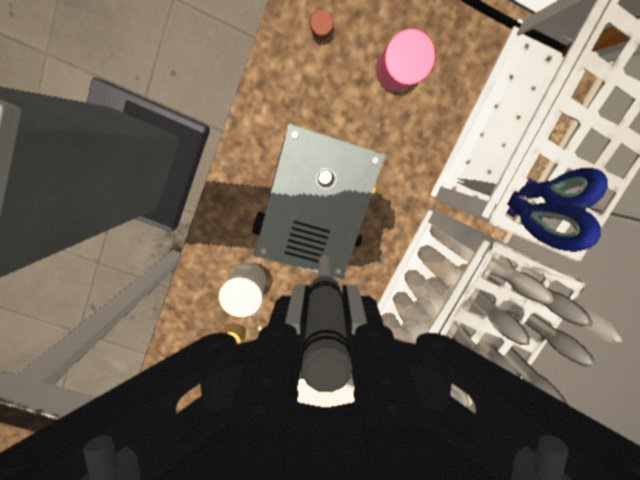

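Hole is at (325,177). I'll turn back to the yaw where the stylus hung vertical, then measure the hole again along with the tip.

```bash
python3 - <<'E'
from h import *
st=dict(tool_pos=np.array([494.467,192.305,268.815]),ee_rot=np.array([3.0853,-.0005,1.98277]))
c=cam("wrist",st);im=cv2.imread("pics/i.png")
cv2.imwrite("pics/i2.png",cv2.resize(im[150:205,295:355],None,fx=10,fy=10,interpolation=cv2.INTER_CUBIC))
print(onz(c,(325.5,177),55))
E
python3 -m handwheel '[[[8,3,0],8],[[8,3,0],8],[[0,0,0],8],[[0,0,0],8],[[0,0,0],8],[[0,0,0],8],[[0,0,0],8],[[0,0,0],3]]'
python3 d.py 496 229 240 54
python3 - <<'E'
from h import *
st=ctrl.read_state();p,d=ctrl.capture("wrist");cv2.imwrite("pics/j.png",p[:,:,::-1])
c=cam("wrist",st);R=c[1];print(proj(c,(496,229,55)));print(st["tool_pos"].tolist(),st["ee_rot"].tolist())
Rt=Ro.from_euler('xyz',st["ee_rot"]).as_matrix();tip=st["tool_pos"]+Rt@[-3.3,-.2,72.7];print("tip",tip,proj(c,tip),"axis",Rt@[-.045,0,1])
E
```

```text
[491.58541222 229.73406369  55.        ]
t: 13.85
tool_pos: [496.2, 198.3, 272.0]
ee_rot: [3.111, -0.051, 0.886]
contact_force: [-0.2, 0.1, -0.6]
finger_gap: 14.6
t 13.85 pos [496.2 198.3 272. ] rot [ 3.111 -0.051  0.886] gap 14.6 F [-0.2  0.1 -0.6]
tool delta [ 22.  -20.6  32.5] norm 44.4
turn deg -3.2
[299.10005415 199.62208251]
[496.1844178973975, 198.27122717138545, 272.01310365412456] [3.110695847159307, -0.0505910649470136, 0.8863014550544568]
tip [498.00923295 197.2713859  199.26772327] [323.46934045 259.11569199] axis [ 0.02747577 -0.01519158 -1.00051951]
```

View pics/i2.png

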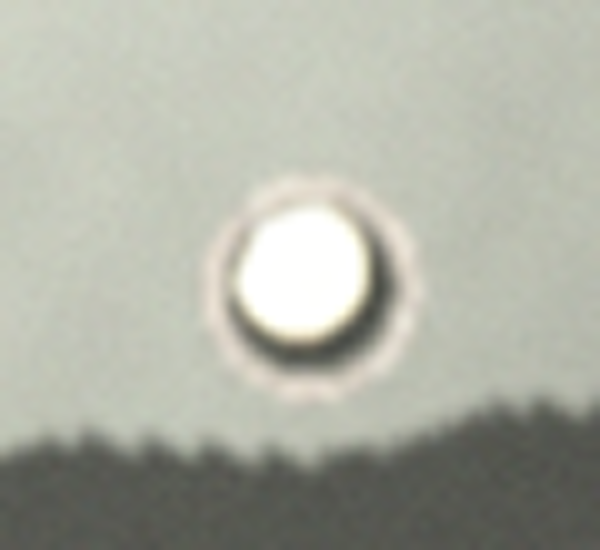

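View pics/j.png

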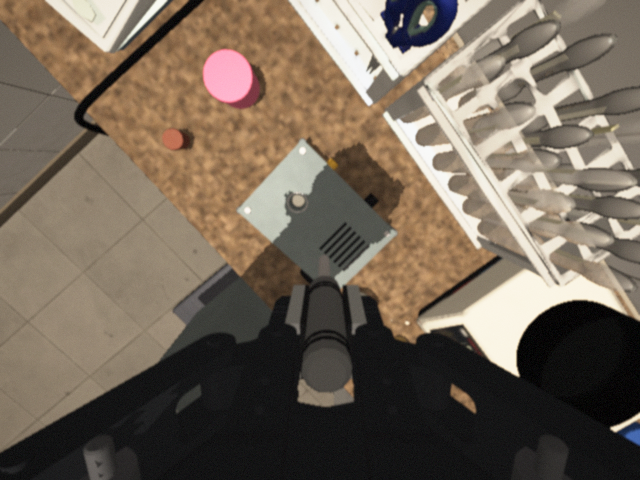

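```bash
python3 - <<'E'
from h import *
st=dict(tool_pos=np.array([494.467,192.305,268.815]),ee_rot=np.array([3.0853,-.0005,1.98277]))
print(onz(cam("wrist",st),(326.2,178.7),55))
st=dict(tool_pos=np.array([496.18,198.27,272.01]),ee_rot=np.array([3.1107,-.0506,.8863]))
print(onz(cam("wrist",st),(297,200.7),55))
E
python3 d.py 493 230 210
```

```text
[493.37819305 229.58917207  55.        ]
[493.58845641 229.53442297  55.        ]
t 13.9 pos [496.2 198.1 272. ] rot [ 3.111 -0.05   0.886] gap 14.8 F [-0.5  0.2 -0.2]
tool delta [ 19.5 -24.6  62.4] norm 69.9
```

Two views agree: hole at (493.4, 229.6). TCP target with tip offset: about (491.6, 230.6).

```bash

python3 d.py 491.6 230.6 150
python3 -m handwheel '[[[19,-24,20],0],[[0,0,30],0],[[0,0,30],0],[[0,0,20],0],[[0,0,0],0]]'
python3 d.py 491.6 230.6 150
```

```text
t 13.9 pos [496.2 198.1 272. ] rot [ 3.111 -0.05   0.886] gap 14.8 F [-0.5  0.2 -0.2]
tool delta [ 16.1 -28.  122.2] norm 126.4
t: 14.4
tool_pos: [498.3, 227.5, 172.6]
ee_rot: [3.106, -0.057, 0.882]
contact_force: [-0.4, 0.3, -0.8]
finger_gap: 14.5
t 14.4 pos [498.3 227.5 172.6] rot [ 3.106 -0.057  0.882] gap 14.5 F [-0.4  0.3 -0.8]
tool delta [-3.1 -8.  22.2] norm 23.8
```

```bash

python3 -m handwheel '[[[-4,-7,20],0],[[0,0,0],0]]'
cat > m.py <<'E'
import sys
from h import *
st=ctrl.read_state();p,d=ctrl.capture("wrist");cv2.imwrite(sys.argv[1],cv2.resize(p[130:330,220:440,::-1],None,fx=3.5,fy=3,interpolation=cv2.INTER_CUBIC))
c=cam("wrist",st);Rt=Ro.from_euler('xyz',st["ee_rot"]).as_matrix();tip=st["tool_pos"]+Rt@[-3.3,-.2,72.7]
H=np.array([493.4,229.6,55])
f=lambda q:((q-[220,130])*[3.5,3]).round(0)
print("pos",st["tool_pos"].round(1),st["ee_rot"].round(3),"tip",tip.round(1),"crop px tip",f(proj(c,tip)),"hole",f(proj(c,H)),"btn",f(proj(c,H-[0,0,22])),"F",st["contact_force"].round(1),"gap",st["finger_gap"].round(1))
e=H-tip;print("delta to above hole, tool",(Rt.T@[e[0],e[1],0]).round(1),"tip above top",(tip[2]-55).round(1),"down dir tool",(Rt.T@[0,0,-1]).round(3),"axis",(Rt@[-.045,0,1]).round(3))
E
python3 m.py pics/k.png
```

```text
t: 14.6
tool_pos: [492.7, 228.3, 153.4]
ee_rot: [3.104, -0.058, 0.881]
contact_force: [-0.3, -0.4, -1.3]
finger_gap: 14.6Traceback (most recent call last):
  File "m.py", line 7, in <module>
    print("pos",st["tool_pos"].round(1),st["ee_rot"].round(3),"tip",tip.round(1),"crop px tip",f(proj(c,tip)),"hole",f(proj(c,H)),"btn",f(proj(c,H-[0,0,22])),"F",st["contact_force"].round(1),"gap",st["finger_gap"].round(1))
                                                                                                                                                                                                     ^^^^^^^^^^^^^^^^^^^^^^
AttributeError: 'float' object has no attribute 'round'
```

View pics/k.png

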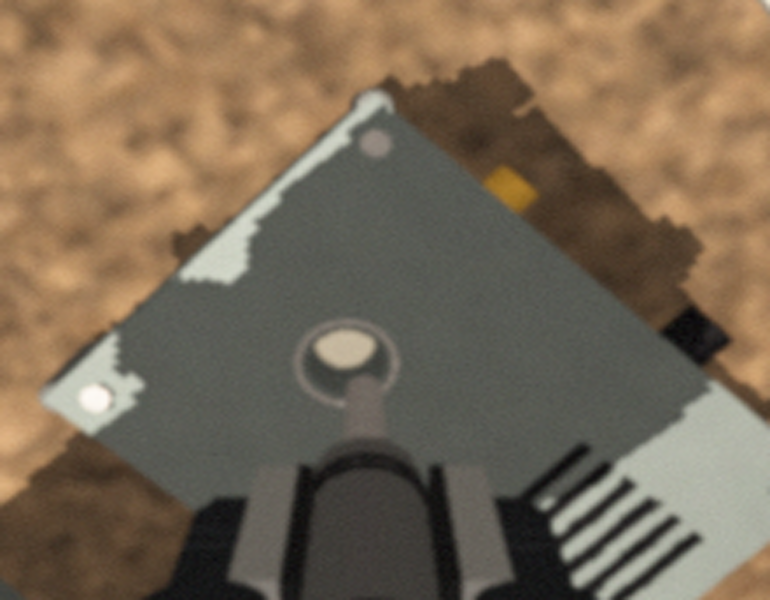

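Ring centre is at crop (347,361) and the pin end at about (366,388), still above the top. Re-running with numbers.

```bash
sed -i 's/st\["finger_gap"\].round(1)/round(st["finger_gap"],1)/' m.py; python3 m.py pics/k2.png
```

```text
pos [495.5 228.3 155.5] [ 3.101 -0.063  0.88 ] tip [498.4 227.5  82.8] crop px tip [362. 387.] hole [333. 364.] btn [332. 344.] F [ 1.  -0.9 -0.1] gap 14.5
delta to above hole, tool [-1.6 -5.2 -0.3] tip above top 27.8 down dir tool [-0.063 -0.041  0.997] axis [ 0.043 -0.012 -1.   ]
```

View pics/k2.png

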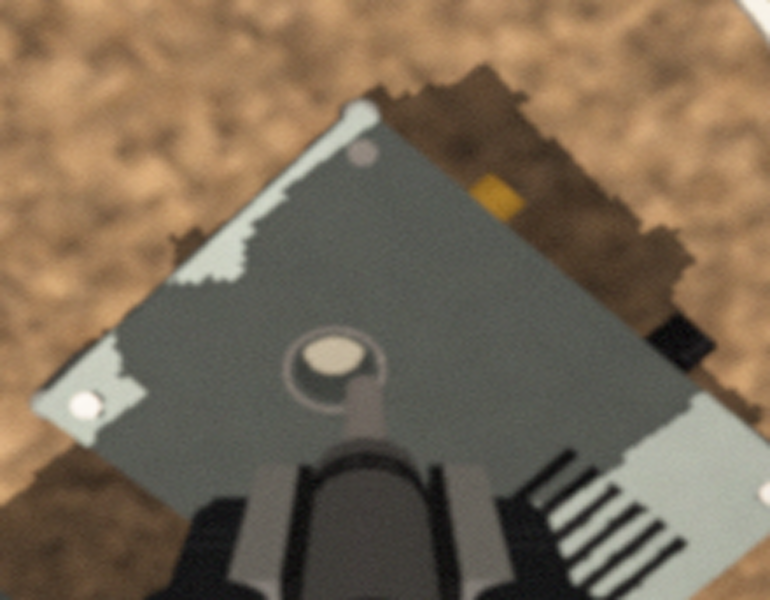

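Ring at (334,369) against predicted (333,364), within 1.5 mm. Correct sideways and come down to just above the top.

```bash
sed -i 's/493.4,229.6/493,229/' m.py
python3 -m handwheel '[[[-3,-6,5],0],[[-1,-1.5,8],0]]'
python3 m.py pics/l.png
```

```text
t: 14.9
tool_pos: [492.1, 230.9, 146.1]
ee_rot: [3.096, -0.073, 0.879]
contact_force: [-0.1, -0.0, 0.2]
finger_gap: 14.6
pos [492.1 230.9 146.1] [ 3.096 -0.073  0.879] tip [495.8 230.4  73.4] crop px tip [362. 387.] hole [352. 379.] btn [349. 358.] F [-0.1 -0.   0.2] gap 14.6
delta to above hole, tool [-2.8 -1.2 -0.3] tip above top 18.4 down dir tool [-0.073 -0.046  0.996] axis [ 0.053 -0.008 -1.   ]
```

View pics/l.png

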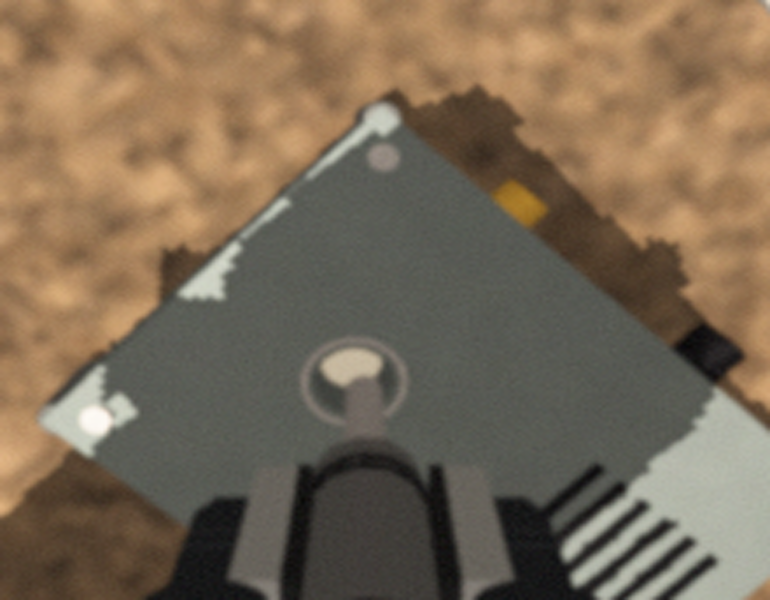

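```bash

python3 -m handwheel '[[[-4,-2,7],0],[[-3,-2,7],0]]'
python3 m.py pics/n.png
```

```text
t: 15.15
tool_pos: [485.7, 228.3, 130.2]
ee_rot: [3.095, -0.073, 0.88]
contact_force: [0.1, -0.7, -1.3]
finger_gap: 14.5
pos [485.7 228.3 130.2] [ 3.095 -0.073  0.88 ] tip [489.4 227.8  57.5] crop px tip [362. 387.] hole [372. 370.] btn [367. 348.] F [ 0.1 -0.7 -1.3] gap 14.5
delta to above hole, tool [3.2 2.  0.3] tip above top 2.5 down dir tool [-0.073 -0.047  0.996] axis [ 0.054 -0.008 -1.   ]
```

View pics/n.png

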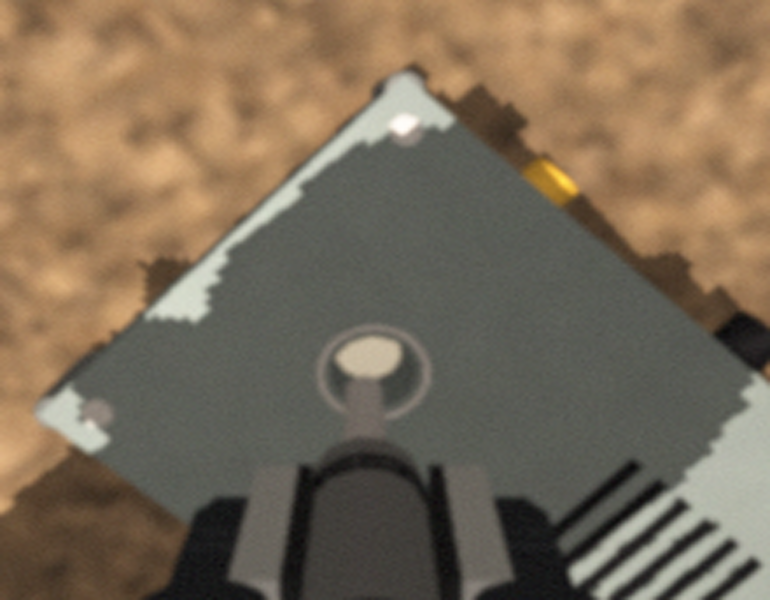

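```bash

python3 -m handwheel '[[[3,2,0],0]]'
python3 m.py pics/o.png
```

```text
t: 15.3
tool_pos: [486.9, 228.6, 128.6]
ee_rot: [3.097, -0.069, 0.879]
contact_force: [0.4, -0.6, -0.6]
finger_gap: 14.5
pos [486.9 228.6 128.6] [ 3.097 -0.069  0.879] tip [490.4 228.   55.9] crop px tip [362. 387.] hole [370. 375.] btn [365. 353.] F [ 0.4 -0.6 -0.6] gap 14.5
delta to above hole, tool [2.4 1.4 0.2] tip above top 0.9 down dir tool [-0.069 -0.044  0.997] axis [ 0.049 -0.01  -1.   ]
```

```bash

python3 -m handwheel '[[[2.5,2,-1],0]]'
python3 m.py pics/p.png
```

```text
t: 15.45
tool_pos: [491.2, 229.6, 130.0]
ee_rot: [3.096, -0.07, 0.88]
contact_force: [0.2, 0.5, -0.7]
finger_gap: 14.6
pos [491.2 229.6 130. ] [ 3.096 -0.07   0.88 ] tip [494.7 229.   57.3] crop px tip [362. 387.] hole [355. 389.] btn [351. 366.] F [ 0.2  0.5 -0.7] gap 14.6
delta to above hole, tool [-1.1 -1.3 -0.1] tip above top 2.3 down dir tool [-0.07  -0.045  0.997] axis [ 0.051 -0.01  -1.   ]
```

View pics/p.png

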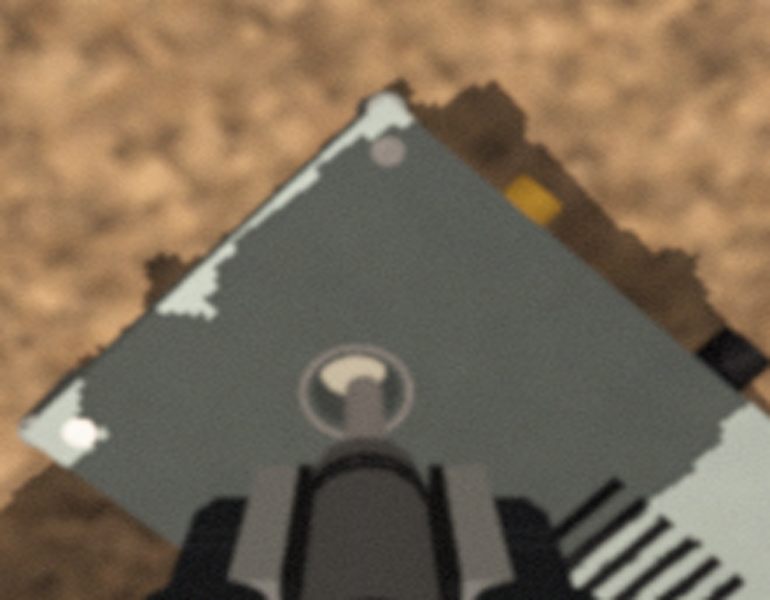

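Tip over the hole within about 1.5 mm (ring (356,391), pin end (362,387)). Entering.

```bash

python3 -m handwheel '[[[-1.5,-1.2,8],0],[[-0.5,-0.3,6],0]]'
python3 m.py pics/q.png
```

```text
t: 15.7
tool_pos: [492.6, 230.0, 116.6]
ee_rot: [3.093, -0.075, 0.88]
contact_force: [-0.8, -1.1, -0.6]
finger_gap: 14.9
pos [492.6 230.  116.6] [ 3.093 -0.075  0.88 ] tip [496.5 229.5  43.9] crop px tip [362. 387.] hole [352. 413.] btn [348. 387.] F [-0.8 -1.1 -0.6] gap 14.9
delta to above hole, tool [-2.6 -2.4 -0.3] tip above top -11.1 down dir tool [-0.075 -0.048  0.996] axis [ 0.056 -0.008 -0.999]
```

View pics/q.png

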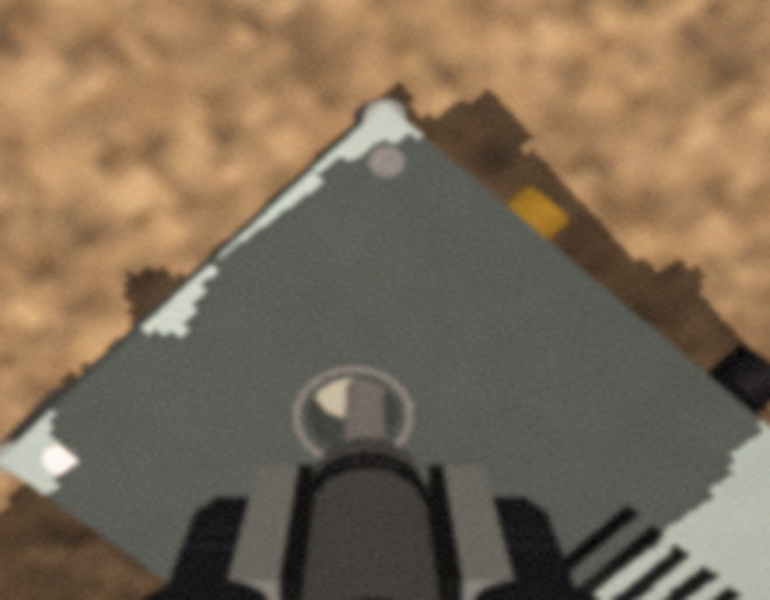

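Pin is inside the ring, about 3.5 mm off centre toward +x. Correcting while lowering to just above the button.

```bash

python3 -m handwheel '[[[-3,-3,3],0],[[-1,-1,4],0]]'
python3 m.py pics/r.png
```

```text
t: 15.95
tool_pos: [486.8, 229.2, 107.5]
ee_rot: [3.094, -0.073, 0.879]
contact_force: [0.4, -0.3, -0.8]
finger_gap: 14.9
pos [486.8 229.2 107.5] [ 3.094 -0.073  0.879] tip [490.6 228.7  34.8] crop px tip [362. 387.] hole [377. 404.] btn [371. 377.] F [ 0.4 -0.3 -0.8] gap 14.9
delta to above hole, tool [1.8 1.6 0.2] tip above top -20.2 down dir tool [-0.073 -0.048  0.996] axis [ 0.055 -0.009 -0.999]
```

```bash

python3 -m handwheel '[[[1,1,3],0],[[0,0,3],0]]'
python3 m.py pics/s.png
```

```text
t: 16.2
tool_pos: [487.8, 229.5, 101.0]
ee_rot: [3.095, -0.071, 0.88]
contact_force: [-1.9, -0.6, 4.7]
finger_gap: 14.7
pos [487.8 229.5 101. ] [ 3.095 -0.071  0.88 ] tip [491.5 228.9  28.3] crop px tip [362. 387.] hole [376. 417.] btn [369. 388.] F [-1.9 -0.6  4.7] gap 14.7
delta to above hole, tool [1.  1.1 0.1] tip above top -26.7 down dir tool [-0.071 -0.046  0.996] axis [ 0.052 -0.009 -1.   ]
```

Pressing: 4.7 N at about 4.7 mm. Continue to the stop.

```bash

python3 -m handwheel '[[[0.5,0.5,4],0],[[0,0,3],0]]'
python3 m.py pics/u.png
```

```text
t: 16.45
tool_pos: [489.0, 230.4, 96.4]
ee_rot: [3.098, -0.073, 0.879]
contact_force: [-8.3, -1.6, 34.9]
finger_gap: 14.4
pos [489.  230.4  96.4] [ 3.098 -0.073  0.879] tip [492.6 230.1  23.8] crop px tip [362. 387.] hole [376. 432.] btn [370. 401.] F [-8.3 -1.6 34.9] gap 14.4
delta to above hole, tool [-0.6  1.   0. ] tip above top -31.2 down dir tool [-0.073 -0.043  0.996] axis [ 0.051 -0.006 -1.   ]
```

View pics/u.png

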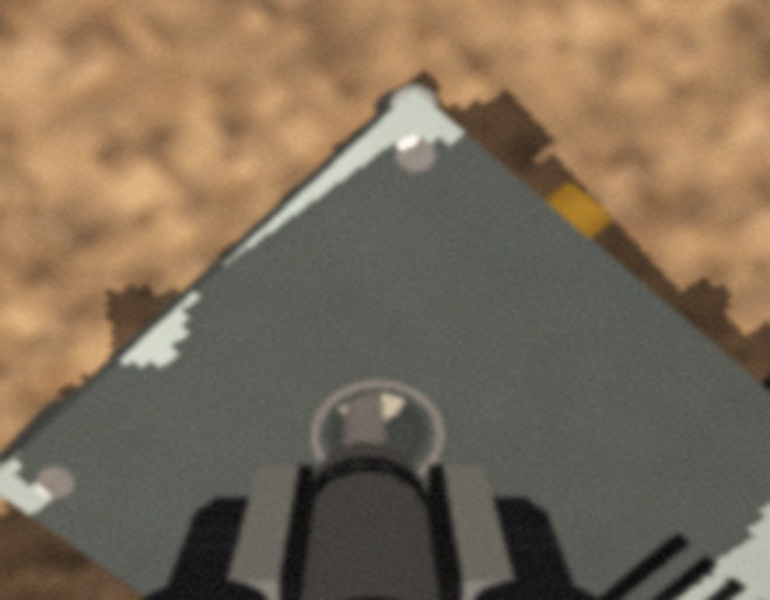

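Pin is on the stop inside the ring, at 35 N. Easing to a modest push and holding.

```bash

python3 -m handwheel '[[[0,0,1],0],[[0,0,1],0],[[0,0,1],0],[[0,0,1],0],[[0,0,1],0],[[0,0,1],0]]'
python3 m.py pics/v.png
```

```text
t: 17.1
tool_pos: [488.4, 229.6, 97.2]
ee_rot: [3.104, -0.076, 0.878]
contact_force: [-4.1, -0.6, 10.8]
finger_gap: 14.5
pos [488.4 229.6  97.2] [ 3.104 -0.076  0.878] tip [491.7 229.7  24.5] crop px tip [362. 387.] hole [377. 426.] btn [372. 396.] F [-4.1 -0.6 10.8] gap 14.5
delta to above hole, tool [0.2 1.5 0.1] tip above top -30.5 down dir tool [-0.076 -0.037  0.996] axis [ 0.049  0.    -1.   ]
```

```bash

python3 -m handwheel '[[[0,0,1.5],0],[[0,0,1.5],0]]'
python3 - <<'E'
from h import *
for i in range(8):
    p,d=ctrl.capture(["scene","wrist","top"][i%3] )
    if i==6: cv2.imwrite("pics/w.png",cv2.resize(p[100:260,180:400,::-1],None,fx=3.5,fy=3.5))
    if i==7: cv2.imwrite("pics/w2.png",p[:,:,::-1])
    s=ctrl.read_state();print(round(s["t"],2),s["tool_pos"].round(1),s["contact_force"].round(1),round(s["finger_gap"],1))
E
python3 m.py pics/x.png
```

```text
t: 17.35
tool_pos: [488.6, 229.6, 97.1]
ee_rot: [3.106, -0.078, 0.877]
contact_force: [-5.1, -1.8, 16.0]
finger_gap: 15.0
17.4 [488.6 229.5  97.1] [-4.2 -1.1 14.7] 14.6
17.45 [488.6 229.5  97.1] [-5.  -0.6 14.7] 14.6
17.5 [488.6 229.5  97.1] [-4.2 -2.  13.7] 14.8
17.55 [488.6 229.5  97.1] [-4.8 -1.6 15.5] 14.5
17.6 [488.6 229.5  97.1] [-5.2 -0.8 13.9] 14.9
17.65 [488.6 229.5  97.1] [-4.6 -1.3 14.2] 14.4
17.7 [488.6 229.5  97.1] [-4.9 -1.3 14.1] 14.3
17.75 [488.6 229.6  97.1] [-4.8 -1.4 14.1] 14.7
pos [488.6 229.6  97.1] [ 3.106 -0.078  0.877] tip [491.9 229.9  24.4] crop px tip [362. 387.] hole [376. 427.] btn [371. 397.] F [-4.8 -1.4 14.1] gap 14.7
delta to above hole, tool [0.  1.4 0. ] tip above top -30.6 down dir tool [-0.078 -0.035  0.996] axis [ 0.048  0.003 -1.   ]
```

View pics/w.png

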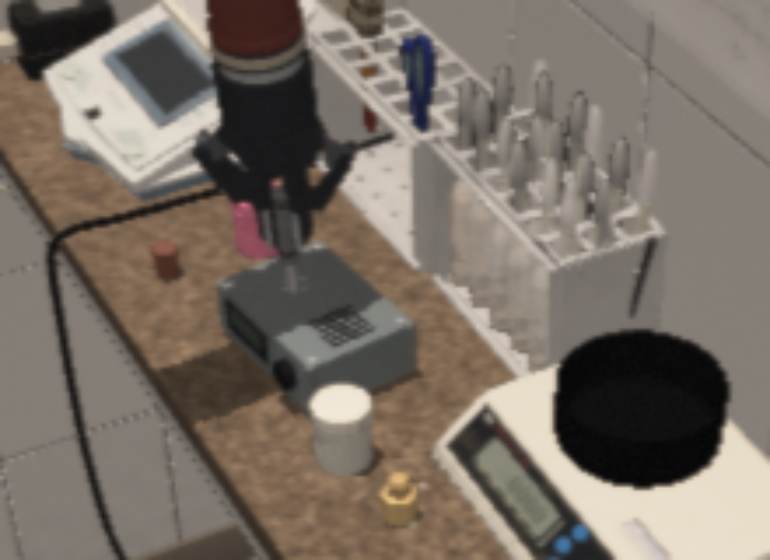

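View pics/w2.png

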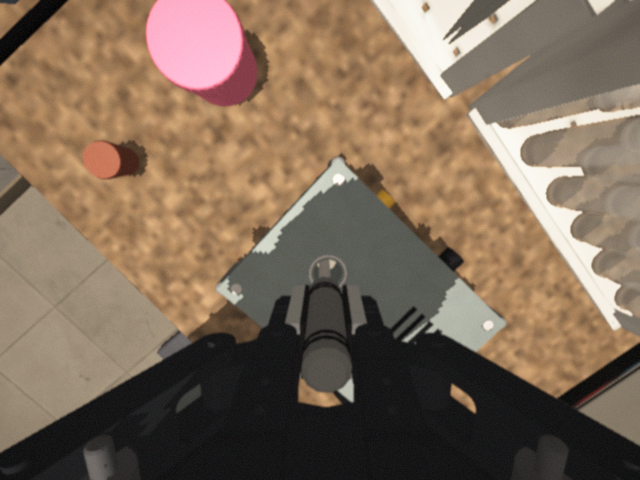

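Steady at 14 N. The scene view shows the jar upright at (341,430), the weight and stopper where they were, and the pin in the hole; the wrist view shows the pin inside the ring at (327,272). Handing in.

```bash
python3 -c "
from station import ctrl
ctrl.sign_off()"
```

```text
the job is handed in; nothing more can be done
```

I handed the job in at about 17.8 s with the gripper still holding the stylus and the reset button pressed down. `sign_off` gives no verdict, so I have no confirmation that it passed.

- **Jar:** I lifted it off the controller and let it go on bare worktop at about (457, 74) mm. The last scene picture shows it standing upright.
- **Stylus:** I took it straight out of its stand, carried it across with the pin end above the scale, and put the pin through the reset hole.
- **Last checks:** The calculated pin end was about 1.4 mm off the hole's axis and 30.6 mm below the top, which is full button travel. The push stayed at about 14 N with the arm still, well over the 6 N the button needs. The fingers were closed on the handle with a 14.7 mm gap.
- **Bystanders:** The weight and the left stopper had not visibly moved. I did not look again at the tape roll, the right stopper or the taller spare jar after lifting the stylus, but nothing touched them on the way.

**What disagreed:**
- **Tilt:** Between moves the arm drifted a few mm and tilted up to about 0.08 rad. I re-measured to correct the position, and the stylus ended about 0.05 rad off vertical.
- **Overshoot:** The press briefly reached 35 N on the wrist sensor at the button's stop before I eased it.
- **Height readings:** Heights found from the scene and top cameras together read 8–9 mm low. I used the known heights and the wrist camera instead.

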